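Click the label marker open for the stock count

TASK

Get the blue retractable marker ready for the pantry stock count: pick it up and push its red end button against something fixed, such as the front of the bookcase post, until it clicks, stays in and the nib is out. Then lay the marker down flat on the clipboard's paper without dropping it, and leave the jars and the roll of tape where they are.

Things in the scene. Friction and masses are not known exactly. Their poses are not given: they have to be found in the camera images.
- marker_center (a point): Middle of the blue retractable marker, on its axis, 7.5 mm above what it lies on. Squarish 15 x 15 mm barrel that does not roll, about 40 g, 144 mm long. x runs along it to the nib end, z to its steel clip (up at the start). Along x: button end -72 mm, barrel -60 to 50, rubber grip 6 to 46, tapered nose 50 to 72 (nib inside until clicked), clip -57 to -13, standing 12 mm above the axis.
- button_end (a point): Middle of the outer end face of the marker's red round push button (9 mm across), on the marker's axis, at -72 mm along the marker's x with the button out; axes as the marker's, so x points into the barrel. The button stands 12 mm out of the barrel, 5.5 mm when latched in.
- marker_button (a joint): How far the button is in (m): 0 out (start), 0.0065 fully in. Click latch: let go before 4 mm it springs out; past 4 mm it snaps in by itself and stays. Takes about 6 N at most, near 1 mm, then eases; fully in it stops hard. The nib moves with it and then stands 6 mm out of the nose. About 6 N against the nib, or a pull on the button, would unlatch it.
- post_front (a point): Point on the front face of the bookcase's upright post, 100 mm above the counter, at mid-width: a fixed, flat, vertical painted face that looks towards the robot (-x), 67 mm wide (33 mm to each side in y), running from the counter up past 2 m. Shelves begin 450 mm above the counter, just behind the plane of this face.
- sheet (a point): Middle of the top of the paper on the clipboard: brown board 225 x 160 mm, fixed flat on the counter, with ruled off-white paper 190 mm (along x) by 148 mm (y), its top 6 mm above the counter. x runs along the board towards its steel clip, z up. The clip covers the paper from 85 mm along x, 45 mm to either side, and stands up to 15 mm above the paper.
- tape_roll: Roll of beige masking tape lying flat, 104 mm across, 25 mm high, loose on the counter between the post and the clipboard; origin under its middle. To be left alone.
- jam: Jam jar with a yellow lid, 66 mm across, 100 mm tall, standing loose behind the marker, left of the post; origin under its middle. To be left alone.
- lentils: Jar of lentils with a red lid, 80 mm across, 141 mm tall, standing loose behind the marker; origin under its middle. To be left alone.
- cinnamon: Small spice jar with a dark cap, 44 mm across, 96 mm tall, standing loose behind and to the right of the post; origin under its middle. To be left alone.

How it is judged:
By the outcome, as a careful person would: the job done as asked, in the order asked, and still so for the second after the job is handed in, with the robot touching nothing.
It also fails if it takes over 38 s, if anything falls off the work surface, if the arm or the gripper's body presses on something with over 40 N, if the wrist force passes 120 N, or if a joint passes its speed limit or range.

ROBOT

A 6-joint arm with a two-finger parallel gripper is mounted at the origin on a cart in front of the work surface, level with it; the furniture and walls round the work are solid. World frame = base frame: x ahead of the robot, y to its left, z up, the work surface at z = 0. Lengths are in m, angles in rad, forces in N, time in s.
With the tool pointing down it reaches from about 0.35 to 0.85 m from the base axis. Payload 8.1 kg.
Tool frame: the origin (TCP) lies midway between the tips of the shut fingers; the grasp point (between the pads) lies 19 mm behind it; z points along the fingers, y is the line along which they close (so a half turn about z gives the same grasp; the last joint's range is limited). The gripper opens to 93 mm and grips with 3 to 60 N. Pads are 15 mm wide; open, the fingers measure 128 mm over their backs; the gripper's body (75 mm by 188 mm) begins 65 mm behind the grasp point.
Start: joints at [1.147, 0.13, 1.488, -0, 1.523, -0.085], TCP at [0.199, 0.566, 0.219] pointing down, gripper open.
Joint ranges: [-2.96, 2.96], [-0.89, 2.26], [0.02, 2.5], [-1.34, 4.48], [0, 2.73], [-2.66, 2.66]. Speed limits (rad/s): [2.39, 2.39, 2.79, 3.14, 3.14, 3.14].

INTERFACE

Orientations are given as a rotation vector (axis times angle).
In Python, from plant import read_state, read_camera, camera_model, close_job gives the robot as it stands. The module is installed in compiled form; this text tells all that it offers.
- The arm moves only by the tool carry_out, never from a script. Its argument "moves" is a list of rows, each an object of numbers: "jaw": the finger opening in m, from 0 to 0.093; "dx", "dy", "dz": the shift along the tool's x, y, z in m; "yaw": the turn about the tool's z in rad. In form: [{"jaw": .., "dx": .., "dy": .., "dz": .., "yaw": ..}, ...]. A call has 1 to 8 rows; each row shifts and turns the commanded pose from where the row before left it, along the tool's axes as they then stand; what a row does not reach is not made up. A row lasts 1/8 s, in which the tool goes at most 62.5 mm and 10.7 degrees, less where a joint would pass 70% of its speed; a pose out of reach is approached as far as the arm can. A call is refused whole if a number of a shift passes 0.0625 or a number of a turn 0.188, either way. A call with a gripper value outside its range is refused whole. The fingers move at their own pace and stop on an object; "grip_force" is the grip in N (left out, the last holds). Time passes only in rows, so rows that do not move let the fingers close. It gives the time, the measured TCP pose, the force, the opening and the grip force at its end, in the units of the state.
- read_state(): the state, without advancing time (a new reading comes with each control period).
- read_camera(name): name is "side" or "top"; returns the picture (420x560x3 uint8, red, green, blue); there is no depth.
- camera_model(name): a dict with "camera_matrix" (3x3 intrinsics, pixels), "view" (4x4, takes a point from world to camera coordinates). Camera axes: x right, y up, looking along -z (the intrinsics and any distortion apply to the point x, -y, -z); pixel columns grow to the right and rows downward; lengths in m; the calibration is good to about 2 mm. A picture is of the moment at which its call begins. camera_model takes no time and is no camera call.
- close_job(): hands the job in; it is judged then, once.
The state is a dict: "t": time; "q": joint angles; "dq": joint speeds; "joint_torque": joint torques, N m; "tool_pos": TCP position; "orientation": TCP orientation; "force": force on the tool from outside, world axes, zero at the start; "wrist_torque": the same for the moment, N m; "opening": finger opening in m; "gripper_force": force on a finger pad.
Only numpy, scipy, OpenCV 4.12 (cv2) and the standard library are available. Lean on these libraries where they do the work, as an engineer would, in place of code of your own. Each camera call takes 0.05 s, during which the arm holds its last target. There are 200 camera calls.

## Working session

There is one attempt and no reset: what is moved stays moved. The work goes in short steps, Python scripts to look and compute and a tool call to move; the robot and the scene stay as the last step left them, time stands still between calls to the robot, and variables do not carry over. Pictures are saved under pics/ and viewed, at most 10 in all, crops included, and the job is handed in when it is done.

Besides the shell and the picture viewer there is one more tool, called after "Call:" as a command line: name --argument value ..., lists and objects as JSON in quotes. carry_out: Moves the arm, as the interface text tells. Its arguments: {"type":"object","properties":{"moves":{"type":"array","items":{"type":"object","properties":{"jaw":{"type":"number"},"dx":{"type":"number"},"dy":{"type":"number"},"dz":{"type":"number"},"yaw":{"type":"number"}}}},"grip_force":{"type":"number"}},"required":["moves"]}

```bash
mkdir -p pics; cat > h.py <<'E'
import numpy as np,cv2
from plant import *
def save(n,f,crop=None,s=1):
    im=read_camera(n)[:,:,::-1]
    if crop: a,b,c,d=crop; im=im[b:d,a:c]
    cv2.imwrite('pics/'+f,cv2.resize(im,None,fx=s,fy=s,interpolation=cv2.INTER_CUBIC))
def back(n,u,v,z):
    m=camera_model(n);K=np.array(m['camera_matrix']);V=np.array(m['view'])
    R=V[:3,:3];t=V[:3,3];d=np.linalg.inv(K)@[u,v,1];d=R.T@(d*[1,-1,-1]);c=-R.T@t
    return c+d*(z-c[2])/d[2]
def proj(n,p):
    m=camera_model(n);K=np.array(m['camera_matrix']);V=np.array(m['view'])
    q=(V[:3,:3]@p+V[:3,3])*[1,-1,-1];q=K@q;return q[:2]/q[2]
E
python3 - <<'E'
from h import *
save('top','t0.png',s=1.42);save('side','s0.png',s=1.42)
s=read_state();print(s)
for n in('top','side'):
  m=camera_model(n);print(m);V=np.array(m['view']);print(-V[:3,:3].T@V[:3,3])
E
```

```text
{'t': 0.1, 'q': array([ 1.14657877e+00,  1.31098011e-01,  1.48915225e+00, -5.80743656e-06,
        1.52302331e+00, -8.54030899e-02]), 'dq': array([-0.00057765, -0.001521  , -0.00308226, -0.00012053, -0.00141986,
       -0.00231526]), 'joint_torque': array([ 1.38950520e-03, -5.61338782e+01, -4.93096876e+01,  7.70312408e-02,
        2.91214942e-02, -2.66325424e-05]), 'tool_pos': array([0.19919103, 0.56542356, 0.21769493]), 'orientation': array([-5.29595447e-01, -3.09620733e+00,  2.55709101e-03]), 'force': array([-0.82963271, -0.23229546, -0.02561191]), 'wrist_torque': array([-0.00839648,  0.0552095 , -0.05041504]), 'gripper_force': 0.0, 'opening': 0.09330610942152054}
{'camera_matrix': array([[542.90839263,   0.        , 287.95069531],
       [  0.        , 542.90839263, 209.31080499],
       [  0.        ,   0.        ,   1.        ]]), 'view': array([[-0.01167186, -0.99992061, -0.00474775,  0.01055572],
       [ 0.97552543, -0.01242948,  0.21953507, -0.56413877],
       [-0.21957665, -0.00206917,  0.97559306, -1.69603655],
       [ 0.        ,  0.        ,  0.        ,  1.        ]])}
[1.78044895e-01 3.35424343e-05 1.77853984e+00]
{'camera_matrix': array([[412.41009929,   0.        , 281.09754528],
       [  0.        , 412.41009929, 213.22505636],
       [  0.        ,   0.        ,   1.        ]]), 'view': array([[ 0.12062071, -0.99258905,  0.01475219, -0.06435057],
       [ 0.85985909,  0.1118944 ,  0.49811844, -0.52353138],
       [-0.4960776 , -0.0473986 ,  0.8669835 , -0.81235315],
       [ 0.        ,  0.        ,  0.        ,  1.        ]])}
[ 0.05493503 -0.04379784  0.96602672]
```

View pics/t0.png

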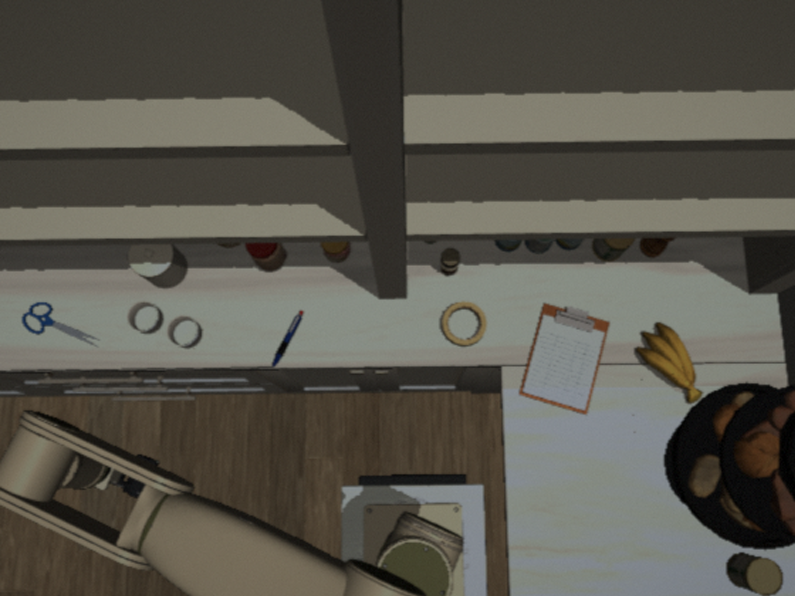

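View pics/s0.png

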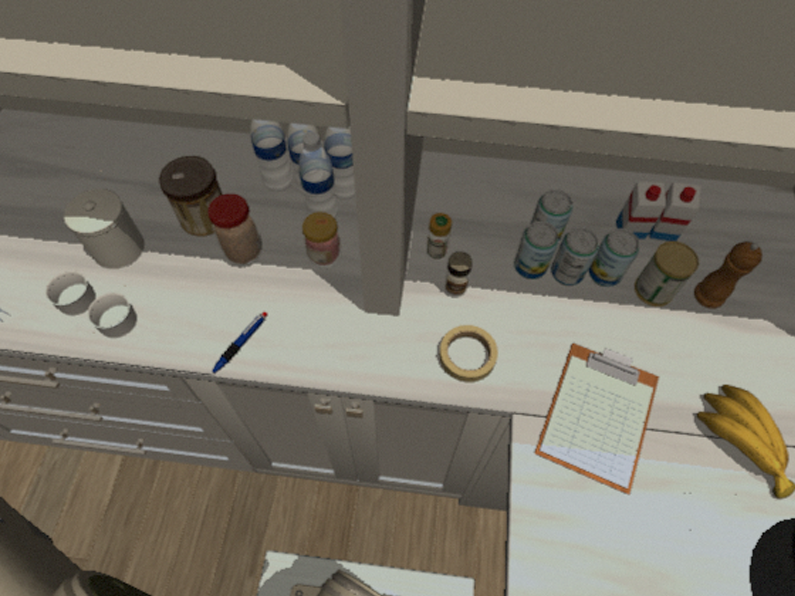

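The top view shows the marker from its button at about (302,312) to its nib at (276,364). In the side view it runs from (265,314) to (214,371). The foot of the post is at side (363–401,312), the tape at (468,353), and the clipboard at about (600,415). I'll enlarge these areas.

```bash
python3 - <<'E'
from h import *
a=read_camera('side')[:,:,::-1];b=read_camera('top')[:,:,::-1]
z=lambda im,u,v,w,h,s:cv2.resize(im[v:v+h,u:u+w],None,fx=s,fy=s,interpolation=cv2.INTER_CUBIC)
# side: marker ; top marker ; side post ; side board
A=z(a,140,210,66,60,6);B=z(b,180,205,66,60,6);C=z(a,240,190,66,50,6)
D=z(a,370,235,99,115,2.6)
o=np.zeros((600,800,3),np.uint8)
def put(x,y,i):
    h=min(i.shape[0],600-y);o[y:y+h,x:x+i.shape[1]]=i[:h]
put(0,0,A);put(400,0,B);put(0,362,C);put(400,362,D)
cv2.imwrite('pics/c0.png',o)
S=1/1.42
for nm,n,u,v,zz in [('btn','side',265,314,.0075),('nib','side',214,371,.0075),('btn','top',302,312,.0075),('nib','top',276,364,.0075),
 ('postL','side',363,312,0),('postR','side',401,314,0),('tape','side',468,353,.02),('tape','top',464,324,.02),
 ('postT','top',393,298,0)]:
    print(nm,n,back(n,u*S,v*S,zz).round(4))
for n,c in [('side',[(572,345),(658,377),(630,491),(537,453)]),('top',[(543,304),(609,321),(587,412),(520,396)])]:
    print(n,[back(n,u*S,v*S,.004).round(4)[:2] for u,v in c])
for n,u,v,zz in [('side',321,224,.1),('side',231,207,.141),('side',459,259,.096)]: print(back(n,u*S,v*S,zz))
E
```

```text
btn side [0.5473 0.2532 0.0075]
nib side [0.4238 0.3152 0.0075]
btn top [0.5443 0.255  0.0075]
nib top [0.4223 0.3128 0.0075]
postL side [0.579  0.0741 0.    ]
postR side [0.584  0.0026 0.    ]
tape side [ 0.5098 -0.126   0.02  ]
tape top [ 0.5086 -0.1233  0.02  ]
postT top [0.5769 0.0414 0.    ]
side [array([ 0.5578, -0.3153]), array([ 0.5137, -0.4662]), array([ 0.3067, -0.4016]), array([ 0.3499, -0.2524])]
top [array([ 0.5571, -0.3115]), array([ 0.5144, -0.4638]), array([ 0.304 , -0.3992]), array([ 0.3422, -0.2481])]
[0.69818287 0.16670257 0.1       ]
[0.68390095 0.32258348 0.141     ]
[ 0.6565137  -0.09176541  0.096     ]
```

View pics/c0.png

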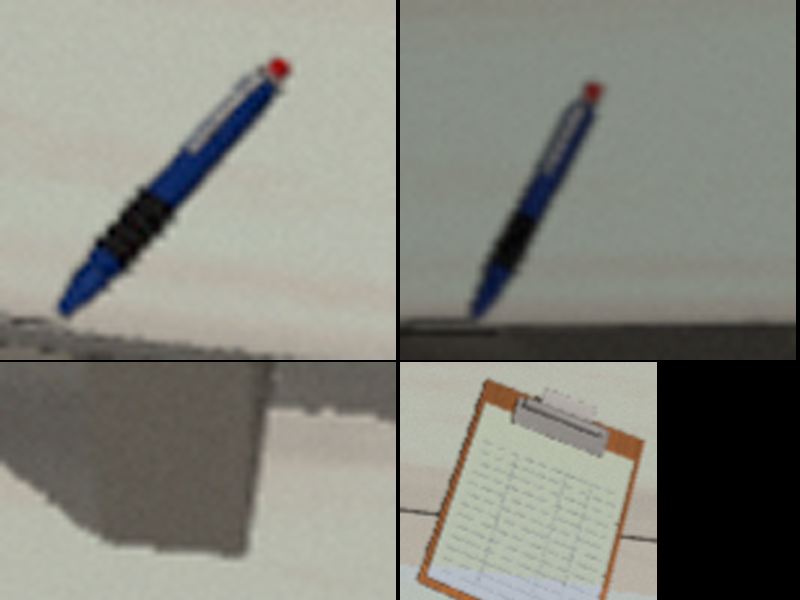

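```bash
cat >> h.py <<'E'
def plan(p,yaw):
    """shift in present tool axes from measured pose to p, and turn about tool z (world yaw of tool x, deg)"""
    from scipy.spatial.transform import Rotation as Ro
    s=read_state();R=Ro.from_rotvec(s['orientation']).as_matrix()
    y0=np.degrees(np.arctan2(R[1,0],R[0,0]))
    print('tcp',s['tool_pos'].round(4),'yaw',round(y0,2),'tilt',R[:,2].round(3),'shift',(R.T@(np.array(p)-s['tool_pos'])).round(4),'turn',round(-np.radians((yaw-y0+180)%360-180),4),'q',s['q'].round(2),'t',s['t'])
E
python3 - <<'E'
from h import *
f=lambda *a:back(*a)[:2]
bs=f('side',187.3,220,.0075);ns=f('side',150.8,261.7,.0075)
bt=f('top',212.5,219,.0075);nt=f('top',192.3,257.7,.0075)
print(bs,ns,bt,nt)
b=(bs+bt)/2;n=(ns+nt)/2;d=(n-b)/np.linalg.norm(n-b)
yaw=np.degrees(np.arctan2(d[1],d[0]));c=(b+n)/2
print(np.linalg.norm(n-b),c,yaw)
g=c+.015*d;print('grasp',g)
print('post',f('side',258.8,220.2,0),f('side',281,222,0))
plan([*g,.15],yaw)
E
```

```text
[0.55084547 0.25222246] [0.42270613 0.31464412] [0.5467607  0.25560677] [0.41793886 0.31947399]
0.14315893991569248 [0.48456279 0.28548684] 153.82723651181178
grasp [0.47110077 0.29210303]
post [0.57864295 0.06554034] [0.58083565 0.00601518]
tcp [0.1992 0.5656 0.218 ] yaw 160.59 tilt [-0.    -0.001 -1.   ] shift [-0.3473 -0.1675  0.0681] turn 0.118 q [ 1.15  0.13  1.49  0.    1.52 -0.09] t 0.2
```

Call:
carry_out --moves '[{"dx": -0.045,"dy": -0.021,"jaw": 0.06},{"dx": -0.045,"dy": -0.021},{"dx": -0.045,"dy": -0.021},{"dx": -0.045,"dy": -0.021},{"dx": -0.045,"dy": -0.021,"dz": 0.02},{"dx": -0.045,"dy": -0.021,"dz": 0.03},{"dx": -0.045,"dy": -0.021,"dz": 0.03},{"dx": -0.032,"dy": -0.02,"dz": 0.03,"yaw": 0.118}]' --grip_force 40

```text
invalid input at $.moves[0]: expected keys jaw, dx, dy, dz, yaw
```

```bash
python3 - <<'E'
from h import *
plan([.4711,.2921,.004],153.8)
a=read_camera('side')[:,:,::-1]
cv2.imwrite('pics/a1.png',cv2.resize(a[150:320,80:310],None,fx=3.4,fy=3.4,interpolation=cv2.INTER_CUBIC))
E
```

```text
tcp [0.1992 0.5656 0.218 ] yaw 160.59 tilt [-0.    -0.001 -1.   ] shift [-0.3473 -0.1673  0.2141] turn 0.1185 q [ 1.15  0.13  1.49  0.    1.52 -0.09] t 0.2
```

View pics/a1.png

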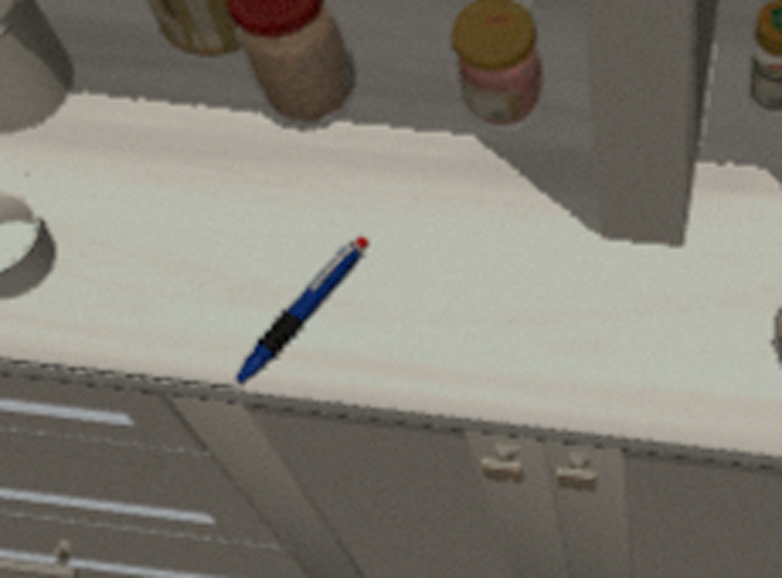

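The call was refused because every row needs all five keys. The picture still shows the marker untouched, with its button at (362,243).

Call:
carry_out --moves '[{"dx": -0.045,"dy": -0.021,"dz": 0,"yaw": 0,"jaw": 0.06},{"dx": -0.045,"dy": -0.021,"dz": 0,"yaw": 0,"jaw": 0.06},{"dx": -0.045,"dy": -0.021,"dz": 0,"yaw": 0,"jaw": 0.06},{"dx": -0.045,"dy": -0.021,"dz": 0,"yaw": 0,"jaw": 0.06},{"dx": -0.045,"dy": -0.021,"dz": 0.02,"yaw": 0,"jaw": 0.06},{"dx": -0.045,"dy": -0.021,"dz": 0.03,"yaw": 0,"jaw": 0.06},{"dx": -0.045,"dy": -0.021,"dz": 0.03,"yaw": 0,"jaw": 0.06},{"dx": -0.032,"dy": -0.02,"dz": 0.03,"yaw": 0.118,"jaw": 0.06}]' --grip_force 40

```text
t: 1.25
tool_pos: [0.4725, 0.2915, 0.1078]
orientation: [0.716, 3.058, 0.0]
force: [0.5, 0.3, 0.4]
opening: 0.0601
gripper_force: 0.0
```

```bash
python3 - <<'E'
from h import *
plan([.4711,.2921,.004],153.8)
a=read_camera('side')[:,:,::-1]
cv2.imwrite('pics/a2.png',cv2.resize(a[150:320,80:310],None,fx=3.4,fy=3.4,interpolation=cv2.INTER_CUBIC))
plan([.4711,.2921,.004],153.8)
E
```

```text
tcp [0.4725 0.2915 0.1078] yaw 153.65 tilt [ 0.001  0.    -1.   ] shift [ 1.600e-03 -1.000e-04  1.038e-01] turn -0.0026 q [ 0.46  0.09  1.74 -0.    1.31 -0.65] t 1.25
tcp [0.4723 0.2872 0.1031] yaw 153.14 tilt [-0.004 -0.005 -1.   ] shift [0.0032 0.0044 0.0991] turn -0.0115 q [ 0.46  0.09  1.74 -0.    1.31 -0.65] t 1.3
```

View pics/a2.png

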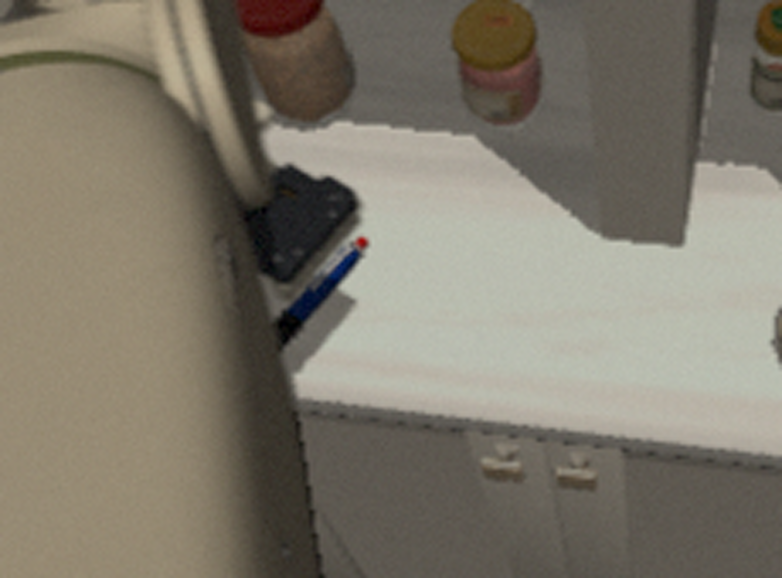

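The gripper is above the marker and lined up with it; the marker hasn't moved. I'll go down part of the way and let the arm settle.

Call:
carry_out --moves '[{"dx": 0,"dy": 0,"dz": 0.035,"yaw": 0,"jaw": 0.06},{"dx": 0,"dy": 0,"dz": 0.03,"yaw": 0,"jaw": 0.06},{"dx": 0,"dy": 0,"dz": 0,"yaw": 0,"jaw": 0.06},{"dx": 0,"dy": 0,"dz": 0,"yaw": 0,"jaw": 0.06}]'

```text
t: 1.8
tool_pos: [0.4717, 0.2935, 0.0448]
orientation: [0.711, 3.059, 0.001]
force: [0.1, -0.3, -0.4]
opening: 0.0601
gripper_force: 0.0
```

```bash
python3 - <<'E'
from h import *
plan([.4711,.2921,.003],153.8)
E
```

```text
tcp [0.4717 0.2935 0.0448] yaw 153.85 tilt [ 0.001  0.001 -1.   ] shift [-0.0001 -0.0016  0.0418] turn 0.0008 q [ 0.46  0.16  1.78  0.    1.19 -0.65] t 1.8
```

Call:
carry_out --moves '[{"dx": 0,"dy": -0.0015,"dz": 0.025,"yaw": 0,"jaw": 0.06},{"dx": 0,"dy": 0,"dz": 0.015,"yaw": 0,"jaw": 0.04},{"dx": 0,"dy": 0,"dz": 0.001,"yaw": 0,"jaw": 0.03},{"dx": 0,"dy": 0,"dz": 0,"yaw": 0,"jaw": 0.005},{"dx": 0,"dy": 0,"dz": 0,"yaw": 0,"jaw": 0.005},{"dx": 0,"dy": 0,"dz": 0,"yaw": 0,"jaw": 0.005},{"dx": 0,"dy": 0,"dz": 0,"yaw": 0,"jaw": 0.005}]' --grip_force 40

```text
t: 2.68
tool_pos: [0.471, 0.292, 0.0033]
orientation: [0.711, 3.059, 0.001]
force: [-0.0, 0.2, 4.0]
opening: 0.0148
gripper_force: 40.0
```

```bash
python3 - <<'E'
from h import *
plan([.46,.036,.1],180)
E
```

```text
tcp [0.471  0.292  0.0033] yaw 153.83 tilt [ 0.001  0.001 -1.   ] shift [-0.1031 -0.2345 -0.0968] turn -0.4567 q [ 0.46  0.22  1.8   0.    1.12 -0.65] t 2.675
```

Call:
carry_out --moves '[{"dx": 0,"dy": 0,"dz": -0.03,"yaw": 0,"jaw": 0.005},{"dx": 0,"dy": 0,"dz": -0.04,"yaw": -0.15,"jaw": 0.005},{"dx": 0,"dy": 0,"dz": -0.027,"yaw": -0.15,"jaw": 0.005},{"dx": 0,"dy": 0,"dz": 0,"yaw": -0.157,"jaw": 0.005},{"dx": 0.011,"dy": -0.056,"dz": 0,"yaw": 0,"jaw": 0.005},{"dx": 0,"dy": -0.06,"dz": 0,"yaw": 0,"jaw": 0.005},{"dx": 0,"dy": -0.06,"dz": 0,"yaw": 0,"jaw": 0.005},{"dx": 0,"dy": -0.05,"dz": 0,"yaw": 0,"jaw": 0.005}]'

```text
t: 3.68
tool_pos: [0.4591, 0.0638, 0.0996]
orientation: [0.0, 3.141, -0.0]
force: [0.5, 0.1, -0.4]
opening: 0.0149
gripper_force: 40.0
```

Call:
carry_out --moves '[{"dx": 0,"dy": -0.03,"dz": 0,"yaw": 0,"jaw": 0.005},{"dx": 0,"dy": 0,"dz": 0,"yaw": 0,"jaw": 0.005},{"dx": 0,"dy": 0,"dz": 0,"yaw": 0,"jaw": 0.005},{"dx": 0,"dy": 0,"dz": 0,"yaw": 0,"jaw": 0.005}]'

```text
t: 4.18
tool_pos: [0.4595, 0.0367, 0.0995]
orientation: [0.002, -3.141, -0.0]
force: [-0.1, 0.3, -0.2]
opening: 0.0142
gripper_force: 40.0
```

```bash
python3 - <<'E'
from h import *
plan([.46,.036,.1],180)
print(read_state()['force'])
a=read_camera('side')[:,:,::-1]; b=read_camera('top')[:,:,::-1]
cv2.imwrite('pics/a3.png',np.hstack([cv2.resize(x[v:v+150,u:u+100],None,fx=4,fy=4,interpolation=cv2.INTER_CUBIC) for x,u,v in((a,200,130),(b,220,150))]))
for p in ([.547,.036,.104],[.5793,.036,.104]): print(proj('side',p),proj('top',p))
E
```

```text
tcp [0.4595 0.0367 0.0995] yaw -179.91 tilt [-0.  0. -1.] shift [-0.0005 -0.0007 -0.0005] turn 0.0015 q [-0.03 -0.16  2.    0.    1.3  -1.6 ] t 4.175
[-0.09569049  0.34968339 -0.16173957]
[267.60120283 212.12941103] [277.71797569 211.88869451]
[269.4039106  200.82037979] [277.64125398 201.94297418]
```

View pics/a3.png

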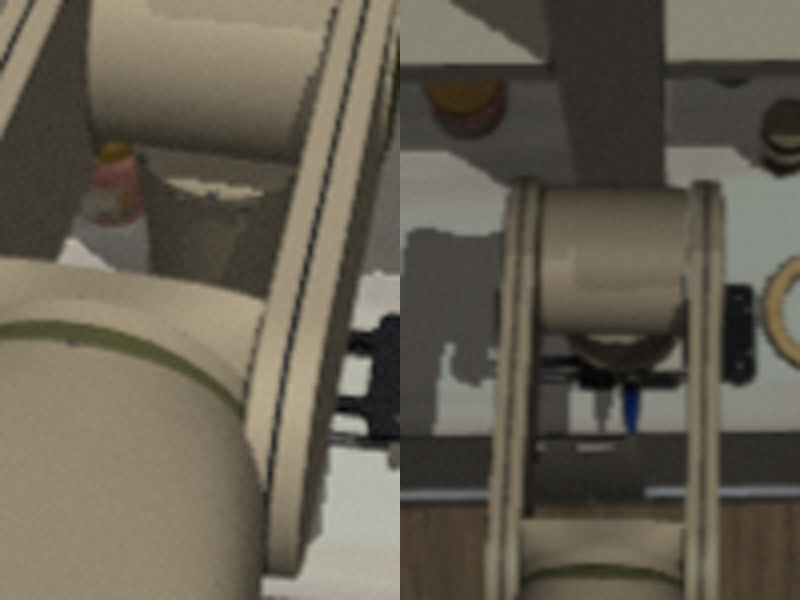

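The marker is held level: the nib shows in blue at (630,405) in the top crop, and the button end is hidden under the wrist. Before pushing, I'll check how far the wrist housing sticks out towards the post.

```bash
python3 - <<'E'
from h import *
for z in(.2,.3,.35,.4,.45,.5,.6):print(z,back('top',271,196,z).round(3), back('top',271,233,z).round(3),'width',back('top',249,210,z)[1]-back('top',300,210,z)[1])
E
```

```text
0.2 [0.575 0.054 0.2  ] [0.462 0.054 0.2  ] width 0.15197812197583255
0.3 [0.55 0.05 0.3 ] [0.444 0.051 0.3  ] width 0.14235035596445123
0.35 [0.537 0.049 0.35 ] [0.435 0.049 0.35 ] width 0.13753647295876056
0.4 [0.525 0.047 0.4  ] [0.426 0.047 0.4  ] width 0.1327225899530699
0.45 [0.512 0.045 0.45 ] [0.417 0.046 0.45 ] width 0.12790870694737924
0.5 [0.499 0.044 0.5  ] [0.408 0.044 0.5  ] width 0.12309482394168855
0.6 [0.474 0.04  0.6  ] [0.39  0.041 0.6  ] width 0.11346705793030723
```

Call:
carry_out --moves '[{"dx": -0.015,"dy": 0,"dz": 0,"yaw": 0,"jaw": 0.005},{"dx": -0.008,"dy": 0,"dz": 0,"yaw": 0,"jaw": 0.005},{"dx": -0.002,"dy": 0,"dz": 0,"yaw": 0,"jaw": 0.005},{"dx": -0.002,"dy": 0,"dz": 0,"yaw": 0,"jaw": 0.005},{"dx": 0,"dy": 0,"dz": 0,"yaw": 0,"jaw": 0.005}]' --grip_force 55

```text
t: 4.9
tool_pos: [0.4864, 0.0357, 0.0996]
orientation: [0.0, -3.141, 0.0]
force: [-0.2, 0.5, -1.1]
opening: 0.0144
gripper_force: 55.0
```

Call:
carry_out --moves '[{"dx": -0.002,"dy": 0,"dz": 0,"yaw": 0,"jaw": 0.005},{"dx": 0,"dy": 0,"dz": 0,"yaw": 0,"jaw": 0.005}]'

```text
t: 5.15
tool_pos: [0.4886, 0.0357, 0.0997]
orientation: [-0.0, 3.141, -0.0]
force: [0.0, 0.9, -1.3]
opening: 0.0142
gripper_force: 55.0
```

Call:
carry_out --moves '[{"dx": -0.002,"dy": 0,"dz": 0,"yaw": 0,"jaw": 0.005},{"dx": 0,"dy": 0,"dz": 0,"yaw": 0,"jaw": 0.005}]'

```text
t: 5.4
tool_pos: [0.4903, 0.0357, 0.0995]
orientation: [0.0, -3.141, 0.0]
force: [-1.8, -0.3, -0.3]
opening: 0.0147
gripper_force: 55.0
```

Contact is starting at an x of about 0.490.

Call:
carry_out --moves '[{"dx": -0.0015,"dy": 0,"dz": 0,"yaw": 0,"jaw": 0.005},{"dx": 0,"dy": 0,"dz": 0,"yaw": 0,"jaw": 0.005}]'

```text
t: 5.65
tool_pos: [0.4913, 0.0357, 0.0992]
orientation: [0.0, -3.14, -0.0]
force: [-5.3, -0.1, 0.9]
opening: 0.0145
gripper_force: 55.0
```

Call:
carry_out --moves '[{"dx": -0.0015,"dy": 0,"dz": 0,"yaw": 0,"jaw": 0.005},{"dx": 0,"dy": 0,"dz": 0,"yaw": 0,"jaw": 0.005}]'

```text
t: 5.9
tool_pos: [0.4937, 0.0357, 0.0997]
orientation: [-0.0, 3.141, 0.0]
force: [-1.3, -1.2, -0.8]
opening: 0.0147
gripper_force: 55.0
```

Call:
carry_out --moves '[{"dx": -0.0015,"dy": 0,"dz": 0,"yaw": 0,"jaw": 0.005},{"dx": 0,"dy": 0,"dz": 0,"yaw": 0,"jaw": 0.005}]'

```text
t: 6.15
tool_pos: [0.4956, 0.0357, 0.0999]
orientation: [-0.0, 3.14, -0.0]
force: [-0.2, -0.6, -0.7]
opening: 0.0143
gripper_force: 55.0
```

Call:
carry_out --moves '[{"dx": -0.001,"dy": 0,"dz": 0,"yaw": 0,"jaw": 0.005},{"dx": 0,"dy": 0,"dz": 0,"yaw": 0,"jaw": 0.005}]'

```text
t: 6.4
tool_pos: [0.4962, 0.0357, 0.0997]
orientation: [-0.0, 3.141, 0.0]
force: [-0.2, -0.4, -0.5]
opening: 0.0145
gripper_force: 55.0
```

The force peaked at about 5.3 N and then fell to zero, which fits the latch snapping in. I'll press on to the hard stop to confirm.

Call:
carry_out --moves '[{"dx": -0.0015,"dy": 0,"dz": 0,"yaw": 0,"jaw": 0.005},{"dx": 0,"dy": 0,"dz": 0,"yaw": 0,"jaw": 0.005}]'

```text
t: 6.65
tool_pos: [0.4969, 0.0357, 0.0992]
orientation: [0.0, -3.14, -0.0]
force: [-4.5, 0.6, 0.4]
opening: 0.0143
gripper_force: 55.0
```

Call:
carry_out --moves '[{"dx": -0.001,"dy": 0,"dz": 0,"yaw": 0,"jaw": 0.005},{"dx": 0,"dy": 0,"dz": 0,"yaw": 0,"jaw": 0.005}]'

```text
t: 6.9
tool_pos: [0.497, 0.0358, 0.0989]
orientation: [0.0, -3.138, 0.0]
force: [-8.3, -0.2, 1.1]
opening: 0.0146
gripper_force: 55.0
```

The force rises again at an x of 0.497, so the button is fully in and latched. I'll back off and carry the marker to the clipboard.

Call:
carry_out --moves '[{"dx": 0.02,"dy": 0,"dz": 0,"yaw": 0,"jaw": 0.005},{"dx": 0.03,"dy": 0,"dz": 0,"yaw": 0,"jaw": 0.005},{"dx": 0.01,"dy": -0.05,"dz": 0,"yaw": 0,"jaw": 0.005},{"dx": 0.01,"dy": -0.055,"dz": 0,"yaw": 0,"jaw": 0.005},{"dx": 0.01,"dy": -0.055,"dz": 0,"yaw": 0,"jaw": 0.005},{"dx": 0.01,"dy": -0.055,"dz": 0,"yaw": 0,"jaw": 0.005},{"dx": 0,"dy": -0.055,"dz": 0,"yaw": 0,"jaw": 0.005},{"dx": 0,"dy": -0.05,"dz": 0,"yaw": 0,"jaw": 0.005}]'

```text
t: 7.9
tool_pos: [0.4088, -0.2868, 0.1002]
orientation: [0.001, 3.14, -0.002]
force: [0.4, 0.2, -0.4]
opening: 0.0145
gripper_force: 55.0
```

Call:
carry_out --moves '[{"dx": 0,"dy": -0.04,"dz": 0,"yaw": 0,"jaw": 0.005},{"dx": 0,"dy": -0.024,"dz": 0,"yaw": 0.15,"jaw": 0.005},{"dx": 0,"dy": 0,"dz": 0,"yaw": 0.147,"jaw": 0.005},{"dx": 0,"dy": 0,"dz": 0,"yaw": 0,"jaw": 0.005},{"dx": 0,"dy": 0,"dz": 0,"yaw": 0,"jaw": 0.005}]'

```text
t: 8.52
tool_pos: [0.4088, -0.3482, 0.0997]
orientation: [0.459, 3.108, -0.0]
force: [-0.4, -0.4, -0.5]
opening: 0.0143
gripper_force: 55.0
```

```bash
python3 - <<'E'
from h import *
plan([.408,-.35,.0095],163)
a=read_camera('side')[:,:,::-1]; b=read_camera('top')[:,:,::-1]
cv2.imwrite('pics/a4.png',np.hstack([cv2.resize(x[v:v+150,u:u+100],None,fx=4,fy=4,interpolation=cv2.INTER_CUBIC) for x,u,v in((a,370,210),(b,360,180))]))
E
```

```text
tcp [ 0.4088 -0.3482  0.0997] yaw 163.2 tilt [ 0. -0. -1.] shift [ 0.0003 -0.002   0.0902] turn 0.0035 q [-0.8   0.05  1.8   0.    1.3  -2.08] t 8.525
```

View pics/a4.png

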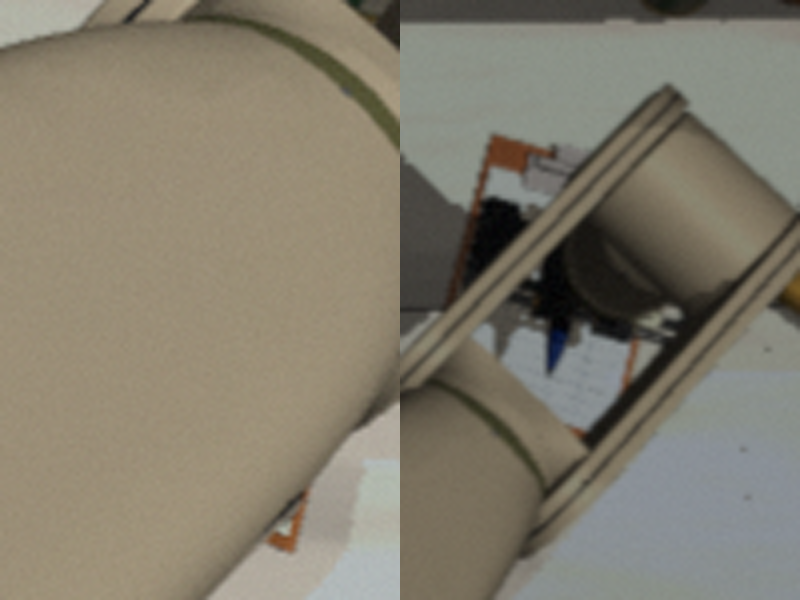

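The marker is over the paper and parallel to the board, with the nose tip at about (549,375) in the top crop. I'll lower it gently.

Call:
carry_out --moves '[{"dx": 0,"dy": -0.002,"dz": 0.04,"yaw": 0,"jaw": 0.005},{"dx": 0,"dy": 0,"dz": 0.03,"yaw": 0,"jaw": 0.005},{"dx": 0,"dy": 0,"dz": 0.01,"yaw": 0,"jaw": 0.005},{"dx": 0,"dy": 0,"dz": 0.005,"yaw": 0,"jaw": 0.005},{"dx": 0,"dy": 0,"dz": 0,"yaw": 0,"jaw": 0.005},{"dx": 0,"dy": 0,"dz": 0.002,"yaw": 0,"jaw": 0.005},{"dx": 0,"dy": 0,"dz": 0,"yaw": 0,"jaw": 0.005}]'

```text
t: 9.5
tool_pos: [0.4084, -0.3506, 0.0133]
orientation: [0.464, 3.106, -0.001]
force: [-0.2, -0.6, -0.5]
opening: 0.0144
gripper_force: 55.0
```

Call:
carry_out --moves '[{"dx": 0,"dy": 0,"dz": 0.0015,"yaw": 0,"jaw": 0.005},{"dx": 0,"dy": 0,"dz": 0,"yaw": 0,"jaw": 0.005}]'

```text
t: 9.75
tool_pos: [0.408, -0.3502, 0.0111]
orientation: [-0.465, -3.107, -0.0]
force: [0.0, -1.4, -0.3]
opening: 0.0145
gripper_force: 55.0
```

Call:
carry_out --moves '[{"dx": 0,"dy": 0,"dz": 0.001,"yaw": 0,"jaw": 0.005},{"dx": 0,"dy": 0,"dz": 0,"yaw": 0,"jaw": 0.005}]'

```text
t: 10.0
tool_pos: [0.408, -0.3501, 0.01]
orientation: [-0.464, -3.107, -0.0]
force: [0.2, 0.5, -0.3]
opening: 0.0145
gripper_force: 55.0
```

Call:
carry_out --moves '[{"dx": 0,"dy": 0,"dz": 0.0008,"yaw": 0,"jaw": 0.005},{"dx": 0,"dy": 0,"dz": 0,"yaw": 0,"jaw": 0.005}]'

```text
t: 10.25
tool_pos: [0.4081, -0.3503, 0.0094]
orientation: [0.464, 3.107, -0.0]
force: [-0.3, 0.5, 0.1]
opening: 0.0143
gripper_force: 55.0
```

Call:
carry_out --moves '[{"dx": 0,"dy": 0,"dz": 0.0005,"yaw": 0,"jaw": 0.005},{"dx": 0,"dy": 0,"dz": 0,"yaw": 0,"jaw": 0.005}]'

```text
t: 10.5
tool_pos: [0.4081, -0.3503, 0.0094]
orientation: [0.464, 3.107, -0.0]
force: [-2.0, 1.3, 4.7]
opening: 0.0147
gripper_force: 55.0
```

The marker is on the paper. I'll open the jaws gently, then lift and move away.

Call:
carry_out --moves '[{"dx": 0,"dy": 0,"dz": 0,"yaw": 0,"jaw": 0.02},{"dx": 0,"dy": 0,"dz": 0,"yaw": 0,"jaw": 0.035},{"dx": 0,"dy": 0,"dz": 0,"yaw": 0,"jaw": 0.05},{"dx": 0,"dy": 0,"dz": -0.02,"yaw": 0,"jaw": 0.05},{"dx": 0,"dy": 0,"dz": -0.04,"yaw": 0,"jaw": 0.05},{"dx": 0,"dy": 0,"dz": -0.05,"yaw": 0,"jaw": 0.05},{"dx": 0,"dy": 0,"dz": -0.05,"yaw": 0,"jaw": 0.05}]' --grip_force 10

```text
t: 11.38
tool_pos: [0.4078, -0.3499, 0.1701]
orientation: [-0.464, -3.107, -0.0]
force: [0.9, -0.4, 0.3]
opening: 0.0503
gripper_force: 0.0
```

Call:
carry_out --moves '[{"dx": 0.03,"dy": 0.05,"dz": -0.02,"yaw": 0,"jaw": 0.05},{"dx": 0.01,"dy": 0.06,"dz": 0,"yaw": 0,"jaw": 0.05},{"dx": 0.01,"dy": 0.06,"dz": 0,"yaw": 0,"jaw": 0.05},{"dx": 0.01,"dy": 0.06,"dz": 0,"yaw": 0,"jaw": 0.05},{"dx": 0,"dy": 0.06,"dz": 0,"yaw": 0,"jaw": 0.05},{"dx": 0,"dy": 0.06,"dz": 0,"yaw": 0,"jaw": 0.05},{"dx": 0,"dy": 0,"dz": 0,"yaw": 0,"jaw": 0.05},{"dx": 0,"dy": 0,"dz": 0,"yaw": 0,"jaw": 0.05}]'

```text
t: 12.38
tool_pos: [0.4528, 0.002, 0.1887]
orientation: [-0.462, -3.107, 0.001]
force: [0.5, 0.2, -0.1]
opening: 0.0502
gripper_force: 0.0
```

```bash
python3 - <<'E'
from h import *
a=read_camera('side')[:,:,::-1]
cv2.imwrite('pics/a5.png',np.hstack([cv2.resize(a[225:355,365:475],None,fx=4.6,fy=4.6,interpolation=cv2.INTER_CUBIC),cv2.resize(a[130:428,200:340],None,fx=2,fy=2)[:598]] if 0 else [cv2.resize(a[225:355,365:475],None,fx=4.6,fy=4.6,interpolation=cv2.INTER_CUBIC)]))
print(read_state()['t'],read_state()['tool_pos'])
E
```

```text
12.425 [0.45281328 0.00127805 0.1887136 ]
```

View pics/a5.png

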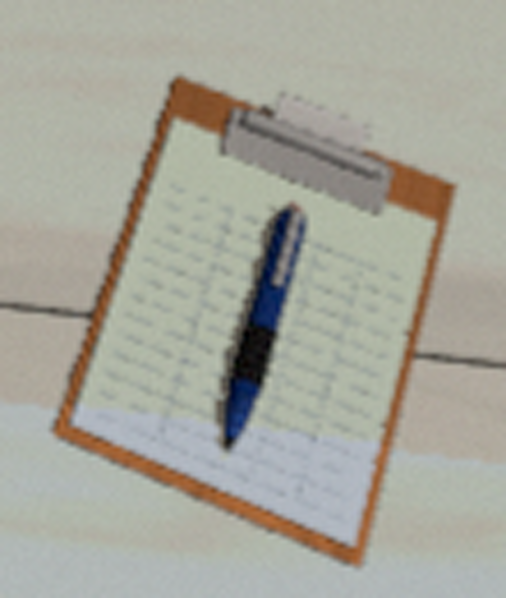

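The marker lies flat on the paper. The dark nib is showing at (228,447) and the button is barely visible at (293,207), so it is still latched and clear of the steel clip. I'll hand the job in.

```bash
python3 -c "
from plant import *
print(close_job())"
```

```text
the job is handed in; nothing more can be done
None
```

The blue marker is clicked, with its nib out, and lies flat on the clipboard's paper. The job was handed in at about 12.4 s; the arm touched neither the jars nor the tape, though I took no last picture of them.

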